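# Lock the scan carriage with its pin

## Robot

A 7-joint arm with a two-finger parallel gripper is mounted at the origin on a cart in front of the work surface, level with it; the furniture and walls round the work are solid. World frame = base frame: x ahead of the robot, y to its left, z up, the work surface at z = 0. Lengths are in m, angles in rad, forces in N, time in s.
With the tool pointing down it reaches from about 0.425 to 0.95 m from the base axis. Payload 4.7 kg.
Tool frame: the origin (TCP) lies midway between the tips of the shut fingers; the grasp point (between the pads) lies 19 mm behind it; z points along the fingers, y is the line along which they close (so a half turn about z gives the same grasp; the last joint's range is limited). The gripper opens to 87 mm and grips with 3 to 60 N. Pads are 19 mm wide; open, the fingers measure 117 mm over their backs; the gripper's body (75 mm by 190 mm) begins 51 mm behind the grasp point.
Start: joints at [1.181, 0.469, -0.049, 1.532, 0.024, 1.141, -0.082], TCP at [0.238, -0.632, 0.223] pointing down, gripper open.
Joint ranges: [-2.59, 2.59], [-0.33, 1.99], [-1.39, 1.29], [0.1, 2.45], [-1.04, 4.18], [0.21, 1.99], [-2.66, 2.66]. Speed limits (rad/s): [2.57, 2.57, 3.14, 3.14, 3.14, 3.14, 3.14].

## Interface

Orientations are given as a unit quaternion [x, y, z, w].
In Python, from workcell import arm, get_image, get_calibration, order, silhouettes, mark_of gives the robot as it stands.
- The arm moves only by the tool arm_command, never from a script. Its argument "steps" is one flat list of numbers, 5 for each row, row after row: the shift along the tool's x, y, z in units of 50 mm (1.0 is 50 mm), then the turn about the tool's z in units of 8 degrees (1.0 is 8 degrees), then the finger opening in mm, from 0 to 87. In form: [dx, dy, dz, turn, claw, dx, dy, dz, turn, claw, ...]. A call has 1 to 12 rows; each row shifts and turns the commanded pose from where the row before left it, along the tool's axes as they then stand; what a row does not reach is not made up. A row lasts 1/8 s, in which the tool goes at most 62.5 mm and 10.7 degrees, less where a joint would pass 70% of its speed; a pose out of reach is approached as far as the arm can. A call is refused whole if a number of a shift passes 1 or a number of a turn 1, either way. A call with a gripper value outside its range is refused whole. The fingers move at their own pace and stop on an object; "force" is the grip in N (left out, the last holds). Time passes only in rows, so rows that do not move let the fingers close. It gives the time, the measured TCP pose, the force, the opening and the grip force at its end, in the units of the state.
- arm.sense(): the state, without advancing time (a new reading comes with each control period).
- get_image(name): name is "side" or "top" or "wrist"; returns (picture, depth): 384x512x3 uint8, blue, green, red; 384x512 float32, m along the optical axis (not along the pixel's ray), 0 where there is no reading.
- get_calibration(name): a dict with "K" (3x3 intrinsics, pixels), "world_from_camera" (4x4, takes a point from camera to world coordinates); the wrist camera has in their place "mount" (4x4, takes a point from camera to tool coordinates, whose origin is the TCP and whose axes are the flange's). Camera axes: x right, y down, z forward; pixel columns grow to the right and rows downward; lengths in m; the calibration is good to about 2 mm. The wrist camera is an equidistant fisheye: a pixel r from the principal point sees the ray r / f radians off the axis. A picture is of the moment at which its call begins: read the wrist's pose just before it. get_calibration takes no time and is no camera call.
- order.finish_job(): hands the job in; it is judged then, once.
Trained networks look in the newest picture that a camera, given by its name, has taken for a name from the list of things; names that differ only in an ending like _2 or _b are one class to them, and where a whole thing is asked for, a point or a joint stands for the part that bears it (a point fixed in the world has none). Each returns a list of dicts, best first, with "conf" (0 to 1); they miss things now and then, are a little off and sometimes report something else, mostly with a low value. They report only what shows in the picture. A call takes as long as a camera call.
- silhouettes(camera, name): "mask" (384x512 bool, what is visible of it).
- mark_of(camera, name): "xyz" ([x, y, z] in m, in world coordinates, good to about 4 mm: a listed point, or the origin of a listed thing).
The state is a dict: "time_s": time; "joints": joint angles; "qvel": joint speeds; "joint_efforts": joint torques, N m; "eef_pos": TCP position; "tool_rot": TCP orientation; "force": force on the tool from outside, world axes, zero at the start; "wrist_torque": the same for the moment, N m; "opening": opening from 0.0 (shut) to 1.0 (fully open); "grasp_force": force on a finger pad.
Only numpy, scipy, OpenCV 4.12 (cv2) and the standard library are available. Lean on these libraries where they do the work, as an engineer would, in place of code of your own. Each camera call takes 0.05 s, during which the arm holds its last target. There are 200 camera calls.

## Task

Lock the slide scanner's hidden scan carriage so that the scanner can be moved: draw the steel lock pin out of its stand, put its tip into the slot of the scanner's top plate, and feel along the slot with gentle pressure until the tip drops into the carriage's lock hole. Then push the pin fully home, collar flat on the plate, and let go of it. Never force the pin against the scanner (keep it under 30 N), and leave the other things on the worktop where they are.

Things in the scene. Friction and masses are not known exactly. Their poses are not given: they have to be found in the camera images.
- lock_pin: steel lock pin, 101 mm long: round shaft 10 mm in diameter, 60 mm long, 2 mm bevel at the tip; above it a round collar 30 mm in diameter, 5 mm thick; on top a flat grip tab. Origin: centre of the tip; z runs up to the tab (collar at z 60..65, tab at z 65..101 mm). Mass about 0.09 kg. At the start it stands upright in the pin stand, collar resting on the stand's top
- pin_grip (a point): point in the middle of the pin's grip tab, 85 mm above the tip, where to grip it; the tab is 12 mm thick along the pin's y, 26 mm wide along its x, 36 mm high. Axes as the pin's
- pin_stand: fixed aluminium block 44 x 44 mm, 64 mm high, on a 70 x 44 mm foot, with an upright 12.5 mm bore through its middle in which the lock pin is parked. Origin: centre of its underside; z up, top at z = 64 mm
- scanner: slide scanner: fixed white instrument case 160 mm (its x) by 230 mm (its y), 72 mm high, with a flat aluminium guide plate 60 x 116 mm in its top, whose face lies at z = 80 mm. Origin: centre of the underside; z up, front with the display towards -x. Nothing on it stands higher than 82 mm
- slot (a point): centre of the mouth of the slot in the guide plate, level with the plate's face, axes as the scanner's. The slot runs along y: 70 mm long, 15 mm wide, long edges bevelled to 21 mm across over the top 3 mm, walls 34 mm deep. When the pin is fully home its collar lies flat on the plate and its tip is 60 mm below this point (24 mm deep in the carriage's hole)
- slot_floor (a point): 36 mm below the slot's mouth, at its centre: level of the flat dark top of the scan carriage, which a pin tip meets beside the hole (collar then 24 mm above the plate). The carriage's lock hole, 13 mm along the slot by 19 mm across, 30 mm deep, is centred across the slot but anywhere within 26 mm of this point along y (not measured). The carriage holds still under forces below 40 N
- tape_roll: tape roll, 66 mm across, 19 mm high, lying flat; leave alone. Origin: centre of its underside
- dropper_bottle: small white dropper bottle, 22 mm across, 62 mm high; leave alone. Origin: centre of its underside
- marker_pen: white marker pen, 126 mm long, 15 mm high, lying; leave alone. Origin: centre of its underside
- bench_timer: white bench timer with a round dial, 62 x 62 x 46 mm; leave alone. Origin: centre of its underside
- tube_rack: small beige rack full of little tubes, 58 x 86 x 43 mm; leave alone. Origin: centre of its underside

How it is judged:
On the way, in this order (a step that is already met when the one before it is completed fails the run):
1. the lock pin has been drawn out of its stand, its tip above the stand's top (z of lock_pin in the frame of pin_stand above 0.067 m), for 0.1 s.
2. the pin is fully home in the slot and the carriage's lock hole (z of lock_pin in the frame of slot between -0.064 and -0.0575 m and x of lock_pin in the frame of slot between -0.005 and 0.005 m and y of lock_pin in the frame of slot between -0.033 and 0.033 m and angle between lock_pin's own z axis and vertical below 0.06 rad), for 0.2 s.
At the end, for the whole second after the job is handed in: The lock pin stands in the slot and in the carriage's hole, collar down on the plate (tip at least 57.5 mm below the slot's mouth), within 5 mm of the slot's centre line and 33 mm of its middle, upright within 0.06 rad, released and at rest (all of step 2 and linear speed of lock_pin below 0.02 m/s and contact force between lock_pin and the fingers below 0.1 N); the robot touches nothing.
It fails at once if the pin is forced against the scanner or its carriage with more than 30 N (contact force between lock_pin and scanner above 30 N).
It fails at once if another thing on the worktop is moved by more than 20 mm (distance of any of tape_roll, dropper_bottle, marker_pen, bench_timer, tube_rack from where it was at the start of the episode above 0.02 m).
It also fails if it takes over 70 s, if anything falls off the work surface, if the arm or the gripper's body presses on something with over 40 N, if the wrist force passes 120 N, or if a joint passes its speed limit or range.

## Working session

There is one attempt and no reset: what is moved stays moved. The work goes in short steps, Python scripts to look and compute and a tool call to move; the robot and the scene stay as the last step left them, time stands still between calls to the robot, and variables do not carry over. Pictures are saved under pics/ and viewed, at most 10 in all, crops included, and the job is handed in when it is done.

Besides the shell and the picture viewer there is one more tool, called after ">>>" by a JSON object that holds its "method" and its "body", one argument or row to a line. arm_command: Moves the arm, as the interface text tells. Its arguments: {"type":"object","properties":{"steps":{"type":"array","items":{"type":"number"}},"force":{"type":"number"}},"required":["steps"]}

```bash
mkdir -p pics; cat > h.py <<'E'
import numpy as np, cv2
from workcell import arm, get_image, get_calibration, order, silhouettes, mark_of
from scipy.spatial.transform import Rotation as R
np.set_printoptions(precision=4,suppress=True)
def cloud(cam):
    im,d=get_image(cam); c=get_calibration(cam); K=c["K"]; T=np.array(c["world_from_camera"])
    v,u=np.mgrid[:384,:512]; P=np.stack([(u-K[0][2])/K[0][0]*d,(v-K[1][2])/K[1][1]*d,d],-1)
    W=P@T[:3,:3].T+T[:3,3]; W[d==0]=np.nan
    return im,W
E
python3 - <<'E'
from h import *
s=arm.sense(); print(s["time_s"],s["eef_pos"],s["tool_rot"],s["force"],s["opening"])
print(R.from_quat(s["tool_rot"]).as_matrix())
ims=[]
for c in ["top","side"]:
    im,W=cloud(c); ims.append(im); np.save(c+".npy",W)
    for n in ["lock_pin","pin_grip","pin_stand","scanner","slot","tape_roll","dropper_bottle","marker_pen","bench_timer","tube_rack"]:
        m=mark_of(c,n); print(c,n,[(np.array(k["xyz"]),round(k["conf"],2)) for k in m[:2]])
    for n in ["lock_pin","pin_stand","scanner"]:
        for k in silhouettes(c,n)[:1]:
            M=k["mask"]; np.save(f"{c}_{n}.npy",M); p=W[M]; v,u=np.nonzero(M)
            print(c,n,k["conf"],"px",u.min(),u.max(),v.min(),v.max(),np.nanpercentile(p,[2,50,98],axis=0))
get_image("wrist")
cv2.imwrite("pics/top.png",ims[0]);cv2.imwrite("pics/side.png",ims[1])
E
```

```text
0.0 [ 0.2381 -0.631   0.2215] [ 0.9838  0.1794 -0.0002 -0.0009] [-0.6301 -1.3487 -0.6667] 0.9955076366974108
[[ 0.9356  0.3531 -0.0008]
 [ 0.3531 -0.9356  0.0018]
 [-0.0001 -0.0019 -1.    ]]
top lock_pin [(array([0.4506, 0.3113, 0.0034]), 0.59)]
top pin_grip [(array([0.4525, 0.3106, 0.0896]), 0.57)]
top pin_stand [(array([0.4533, 0.3117, 0.0037]), 0.49)]
top scanner [(array([ 0.5496, -0.0046, -0.    ]), 0.77)]
top slot [(array([ 0.5289, -0.0048,  0.0823]), 0.84)]
top tape_roll [(array([ 0.3701,  0.0121, -0.0017]), 0.5)]
top dropper_bottle [(array([ 0.3865,  0.1904, -0.0022]), 0.62)]
top marker_pen [(array([ 0.3467, -0.2131, -0.0037]), 0.49)]
top bench_timer [(array([ 0.6842,  0.3524, -0.0032]), 0.8)]
top tube_rack [(array([ 0.4399, -0.3345,  0.0037]), 0.95), (array([ 0.3684,  0.0125, -0.0019]), 0.58)]
top lock_pin 0.64 px 148 157 204 213 [[0.4413 0.2981 0.0658]
 [0.454  0.3058 0.0932]
 [0.4663 0.3147 0.1094]]
top pin_stand 0.84 px 147 165 200 220 [[0.4225 0.2879 0.0009]
 [0.4476 0.3002 0.0468]
 [0.4875 0.331  0.0702]]
top scanner 0.98 px 217 291 153 207 [[ 0.4686 -0.1122  0.0433]
 [ 
[... 334 characters left out ...]
 0.91)]
side tape_roll [(array([0.3696, 0.0084, 0.001 ]), 0.62)]
side dropper_bottle [(array([0.3897, 0.1891, 0.0011]), 0.62)]
side marker_pen [(array([ 0.3484, -0.2137, -0.0008]), 0.58)]
side bench_timer [(array([ 0.6778,  0.3458, -0.0037]), 0.72)]
side tube_rack [(array([ 0.4434, -0.3301,  0.0002]), 0.74), (array([0.4492, 0.3109, 0.0913]), 0.64)]
side lock_pin 0.84 px 307 321 250 270 [[0.4412 0.3093 0.0651]
 [0.4539 0.3186 0.0841]
 [0.4656 0.3273 0.1046]]
side pin_stand 0.8 px 295 329 259 295 [[ 0.42    0.2935 -0.0007]
 [ 0.4613  0.3336  0.0325]
 [ 0.4857  0.3364  0.0648]]
side scanner 0.65 px 223 290 158 228 [[ 0.4687 -0.1022  0.0112]
 [ 0.5461  0.0607  0.0706]
 [ 0.6213  0.1169  0.0797]]
```

```bash
python3 - <<'E'
import cv2,numpy as np
t=cv2.imread("pics/top.png");s=cv2.imread("pics/side.png")
a=cv2.resize(t[130:260,120:400],(800,371));b=cv2.resize(s[235:305,280:350],(225,225),interpolation=0);c=cv2.resize(t[190:230,135:175],(225,225),interpolation=0)
o=np.zeros((600,800,3),np.uint8);o[:371]=a;o[375:,:225]=b;o[375:,230:455]=c
o[375:,460:800]=cv2.resize(s[150:305,180:350],(340,225))
cv2.imwrite("pics/a.png",o)
E
```

```text
(no output)
```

View pics/a.png

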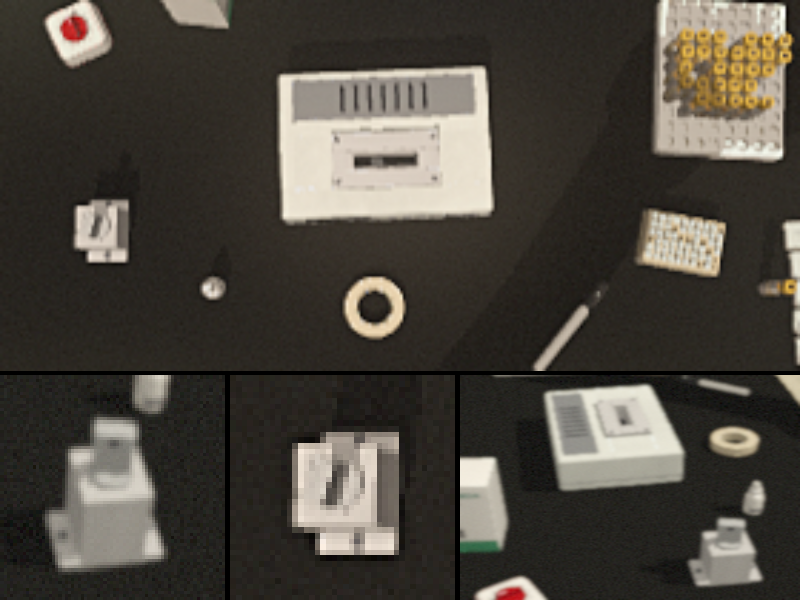

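The top view shows the stand and pin at about (102,230) and the scanner slot at about (385,160). The tab is rotated about 30° from image-up, and nothing tall stands in the way. I'm moving over.

>>> {"method": "arm_command", "body": {
  "steps": [0.66,-0.52,-0.05,0,87,0.66,-0.52,-0.05,0,87,0.66,-0.52,-0.05,0,87,0.66,-0.52,-0.05,0,87,0.66,-0.52,-0.05,0,87,0.66,-0.52,-0.05,0,87,0.66,-0.52,-0.05,0,87,0.66,-0.52,-0.05,0,87,0.66,-0.52,-0.05,0,87,0.66,-0.52,-0.05,0,87,0.66,-0.52,-0.05,0,87,0.66,-0.52,-0.05,0,87]
}}

```text
time_s: 2.95
eef_pos: [0.4993, -0.1987, 0.2529]
tool_rot: [0.984, 0.179, 0.0, 0.0]
force: [-0.0, 0.5, -0.4]
opening: 1.0
grasp_force: 0.0
```

>>> {"method": "arm_command", "body": {
  "steps": [0.17,-0.77,0,0,87,0.17,-0.77,0,0,87,0.17,-0.77,0,0,87,0.17,-0.77,0,0,87,0.17,-0.77,0,0,87,0.17,-0.77,0,0,87,0.17,-0.77,0,0,87,0.17,-0.77,0,0,87,0.17,-0.77,0,0,87,0.17,-0.77,0,0,87,0.17,-0.77,0,0,87,0,0,0,0,87]
}}

```text
time_s: 4.45
eef_pos: [0.4356, 0.2327, 0.2529]
tool_rot: [0.983, 0.182, 0.0, -0.001]
force: [-0.5, -1.0, -0.1]
opening: 1.0
grasp_force: 0.0
```

```bash
cat >> h.py <<'E'
def wcloud():
    s=arm.sense(); im,d=get_image("wrist"); c=get_calibration("wrist"); K=np.array(c["K"]); M=np.array(c["mount"])
    v,u=np.mgrid[:384,:512]; x=(u-K[0,2])/K[0,0]; y=(v-K[1,2])/K[1,1]; r=np.hypot(x,y)+1e-9
    k=np.tan(np.clip(r,0,1.5))/r; P=np.stack([x*k*d,y*k*d,d],-1)
    T=np.eye(4);T[:3,:3]=R.from_quat(s["tool_rot"]).as_matrix();T[:3,3]=s["eef_pos"];T=T@M
    W=P@T[:3,:3].T+T[:3,3]; W[d==0]=np.nan
    return im,W,s,T
def rect(W,m):
    p=W[m][:,:2].astype(np.float32)*1000; return cv2.minAreaRect(p)
E
python3 - <<'E'
from h import *
im,W,s,T=wcloud(); cv2.imwrite("pics/w1.png",im); np.save("w1.npy",W)
print("T",T)
for n in ["pin_grip","lock_pin","pin_stand","slot","scanner"]:
    print(n,[(np.array(k["xyz"]),round(k["conf"],2)) for k in mark_of("wrist",n)[:2]])
near=np.hypot(W[...,0]-.452,W[...,1]-.311)<.04
for lo,hi in [(.09,.115),(.058,.075)]:
    m=near&(W[...,2]>lo)&(W[...,2]<hi); print(lo,m.sum(),rect(W,m) if m.sum()>5 else "", np.median(W[m],0))
v,u=np.nonzero(near);print(u.min(),u.max(),v.min(),v.max())
E
```

```text
T [[ 0.3594 -0.9051 -0.2271  0.4979]
 [-0.9332 -0.349  -0.0859  0.257 ]
 [-0.0015  0.2428 -0.9701  0.4164]
 [ 0.      0.      0.      1.    ]]
pin_grip [(array([0.4518, 0.3086, 0.0891]), 0.8), (array([ 0.5274, -0.0035,  0.078 ]), 0.31)]
lock_pin [(array([0.4565, 0.3058, 0.0036]), 0.71)]
pin_stand [(array([0.4503, 0.3116, 0.0011]), 0.98)]
slot [(array([ 0.5243, -0.0047,  0.0815]), 0.9), (array([0.4509, 0.3114, 0.0023]), 0.26)]
scanner [(array([ 0.5473, -0.0003, -0.0004]), 0.62)]
0.09 306 ((453.6495666503906, 312.44512939453125), (12.483552932739258, 26.55327606201172), 73.80953979492188) [0.454  0.3111 0.1059]
0.058 980 ((453.6393127441406, 312.5006408691406), (44.87575149536133, 44.611358642578125), 0.05147835612297058) [0.4567 0.3059 0.0656]
0 233 109 354
```

View pics/w1.png

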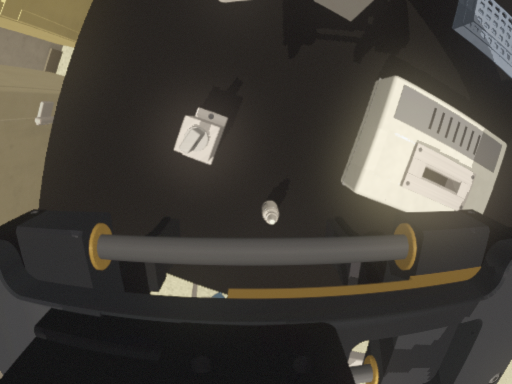

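Depth shows the tab as 12.5 x 26.6 mm at (0.4536, 0.3124), thin axis at 73.8°. The two-view height of 0.089 agrees with the text. In the picture the stand is at (200,135) and the slot at (440,180).

>>> {"method": "arm_command", "body": {
  "steps": [0,0,0,0.93,87,0,0,0,0.93,87,0,0,0,0.93,87,0,0,0,0.93,87,0,0,0,0.93,87,-0.04,-0.54,0,0,87,-0.04,-0.54,0,0,87,-0.03,-0.54,0,0,87,0,0,0.75,0,87,0,0,0.75,0,87,0,0,0.75,0,87,0,0,0,0,87]
}}

```text
time_s: 6.25
eef_pos: [0.4531, 0.3065, 0.1376]
tool_rot: [0.99, -0.144, -0.002, 0.002]
force: [0.3, -1.0, 1.0]
opening: 0.994
grasp_force: 0.0
```

```bash
python3 - <<'E'
from h import *
im,W,s,T=wcloud(); cv2.imwrite("pics/w2.png",im); p=np.array(s["eef_pos"]);A=R.from_quat(s["tool_rot"]).as_matrix();print(p,A)
near=np.hypot(W[...,0]-.452,W[...,1]-.311)<.04
m=near&(W[...,2]>.09)&(W[...,2]<.115); print(m.sum()); 
if m.sum()>5: r=rect(W,m);print(r, (A.T@(np.array([*r[0],0])/1000-p))/.05)
for n in ["pin_grip"]:
  for c in ["wrist","top","side"]:
    if c!="wrist": get_image(c)
    print(c,[(np.array(k["xyz"]),round(k["conf"],2)) for k in mark_of(c,n)[:1]])
E
```

```text
[0.4531 0.3065 0.1376] [[ 0.9584 -0.2855 -0.0048]
 [-0.2855 -0.9584 -0.0043]
 [-0.0033  0.0055 -1.    ]]
691
((453.40533447265625, 312.12078857421875), (12.092403411865234, 26.684757232666016), 73.44947814941406) [-0.0166 -0.1249  2.7522]
wrist []
top [(array([ 0.5291, -0.0049,  0.0832]), 0.45)]
side [(array([0.4574, 0.3114, 0.0919]), 0.69)]
```

View pics/w2.png

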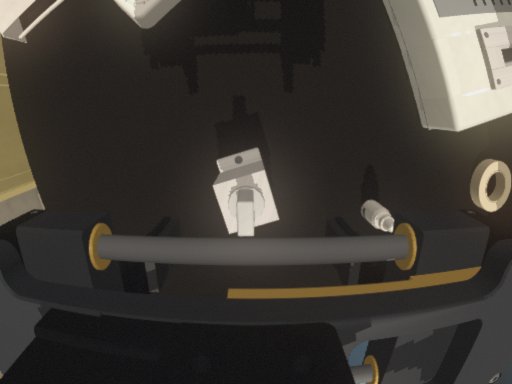

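The tab is at about (246,210), and the fingers straddle it with a 6 mm offset to correct.

>>> {"method": "arm_command", "body": {
  "steps": [-0.02,-0.12,0,0,87,0,0,0.42,0,87,0,0,0.42,0,87,0,0,0.42,0,87,0,0,0,0,40,0,0,0,0,20,0,0,0,0,0,0,0,0,0,0,0,0,0,0,0,0,0,0,0,0],
  "force": 40
}}

```text
time_s: 7.8
eef_pos: [0.4553, 0.3147, 0.0772]
tool_rot: [0.99, -0.144, 0.0, -0.0]
force: [0.6, -0.4, -0.1]
opening: 0.401
grasp_force: 0.0
```

>>> {"method": "arm_command", "body": {
  "steps": [0,0,0.05,0,0,0,0,0,0,0,0,0,0,0,0,0,0,0,0,0,0,0,0,0,0,0,0,0,0,0,0,0,0,0,0,0,0,0,0,0]
}}

```text
time_s: 8.8
eef_pos: [0.4545, 0.3128, 0.0742]
tool_rot: [0.99, -0.144, -0.001, 0.002]
force: [-1.5, -5.4, 2.7]
opening: 0.128
grasp_force: 40.0
```

>>> {"method": "arm_command", "body": {
  "steps": [0,0.03,-0.1,0,0,0,0,-0.3,0,0,0,0,-0.4,0,0,0,0,-0.4,0,0,0,0,-0.4,0,0,0,0,-0.4,0,0,0,0,-0.4,0,0,0,0,0,0,0,0,0,0,0,0]
}}

```text
time_s: 9.93
eef_pos: [0.4545, 0.3135, 0.1944]
tool_rot: [0.99, -0.144, 0.0, -0.0]
force: [-0.8, -0.5, -1.4]
opening: 0.137
grasp_force: 40.0
```

```bash
python3 - <<'E'
from h import *
s=arm.sense(); print(s["eef_pos"],s["force"],s["wrist_torque"],s["opening"])
im,W=cloud("side"); print([(np.array(k["xyz"]),k["conf"]) for n in ["lock_pin","pin_grip"] for k in mark_of("side",n)[:1]])
cv2.imwrite("pics/s3.png",cv2.resize(im[190:310,250:370],(600,600),interpolation=cv2.INTER_CUBIC))
# scanner plate/slot geometry from saved clouds
for f in ["top.npy","side.npy","w1.npy"]:
    W=np.load(f); m=(abs(W[...,0]-.54)<.12)&(abs(W[...,1])<.16)&(W[...,2]>.066)&(W[...,2]<.09)
    print(f,"case",rect(W,m))
    m=(abs(W[...,0]-.526)<.05)&(abs(W[...,1]+.004)<.075)&(W[...,2]>.0765)&(W[...,2]<.09); print(" plate",m.sum(),rect(W,m))
    m=(abs(W[...,0]-.526)<.018)&(abs(W[...,1]+.004)<.045)&(W[...,2]<.068)&(W[...,2]>.03); print(" slot",m.sum(),rect(W,m) if m.sum()>4 else "",np.median(W[m],0))
E
```

```text
[0.4545 0.3135 0.1944] [-0.7933 -0.535  -1.3991] [0.0481 0.0464 0.0149] 0.13675397891220378
[(array([0.4563, 0.3154, 0.1247]), 0.71), (array([ 0.6793,  0.3486, -0.0006]), 0.68)]
top.npy case ((548.5221557617188, -3.2294387817382812), (160.10496520996094, 230.04693603515625), 2.292869806289673)
 plate 610 ((527.3004760742188, -2.1669769287109375), (96.8072509765625, 142.7776641845703), 0.18012303113937378)
 slot 82 ((531.2202758789062, -3.8736572265625), (11.38430404663086, 66.78549194335938), 1.382635235786438) [ 0.5329 -0.0117  0.0457]
side.npy case ((545.009765625, 0.00797271728515625), (159.22264099121094, 233.73265075683594), 2.1463332176208496)
 plate 447 ((524.5182495117188, -1.1626548767089844), (59.951324462890625, 120.32544708251953), 2.412446975708008)
 slot 52 ((519.4865112304688, -16.96213722229004), (10.036822319030762, 45.36390686035156), 11.403715133666992) [ 0.5213 -0.0344  0.0533]
w1.npy case ((547.11572265625, -0.5329132080078125), (160.44613647460938, 230.66075134277344), 2.5311224460601807)
 plate 2551 ((537.590576171875, 4.207859039306641), (82.10216522216797, 130.07276916503906), 2.665243625640869)
 slot 357 ((528.2772827148438, -10.433664321899414), (14.858441352844238, 58.1695556640625), 1.6465929746627808) [ 0.5292 -0.0207  0.0457]
```

View pics/s3.png

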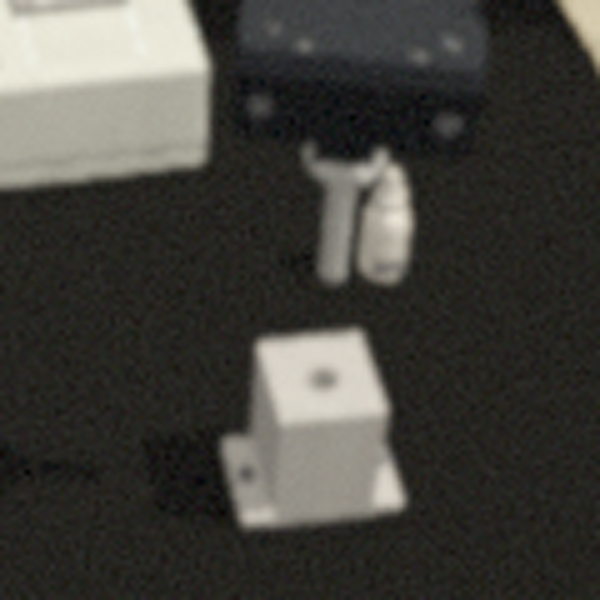

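The pin is out of the stand and hangs straight, with the tip at crop (333,280) and the empty bore at (323,378). Next I move towards the scanner, turning to line up with the slot, and look again.

>>> {"method": "arm_command", "body": {
  "steps": [0,0,0,-0.78,0,0,0,0,-0.78,0,0,0,0,-0.79,0,0.02,0.71,0,0,0,0.02,0.71,0,0,0,0.02,0.71,0,0,0,0.02,0.71,0,0,0,0.02,0.71,0,0,0,0.02,0.71,0,0,0,0.02,0.71,0,0,0,0.02,0.71,0,0,0,0,0,0,0,0]
}}

```text
time_s: 11.58
eef_pos: [0.4738, 0.0267, 0.194]
tool_rot: [1.0, 0.017, -0.001, 0.001]
force: [-0.8, 0.8, -1.4]
opening: 0.129
grasp_force: 40.0
```

```bash
python3 - <<'E'
from h import *
im,W,s,T=wcloud(); cv2.imwrite("pics/w4.png",im); np.save("w4.npy",W)
p=np.array(s["eef_pos"]);A=R.from_quat(s["tool_rot"]).as_matrix();print(s["time_s"],p,A,s["force"])
for n in ["slot","scanner","lock_pin"]:
    print(n,[(np.array(k["xyz"]),round(k["conf"],2)) for k in mark_of("wrist",n)[:2]])
m=(abs(W[...,0]-.526)<.05)&(abs(W[...,1]+.004)<.075)&(W[...,2]>.0775)&(W[...,2]<.09); print(" plate",m.sum(),rect(W,m))
for hi in (.075,.06,.05):
    m=(abs(W[...,0]-.526)<.015)&(abs(W[...,1]+.004)<.045)&(W[...,2]<hi)&(W[...,2]>.03); print(" slot",m.sum(),rect(W,m) if m.sum()>4 else "")
# depth-only pin
E
```

```text
11.575 [0.4738 0.0267 0.194 ] [[ 0.9994  0.0339 -0.0011]
 [ 0.0339 -0.9994 -0.0012]
 [-0.0011  0.0011 -1.    ]] [-0.818   0.7738 -1.3899]
slot [(array([ 0.5277, -0.0043,  0.0767]), 0.77)]
scanner [(array([ 0.549 ,  0.0027, -0.0016]), 0.94)]
lock_pin [(array([0.4754, 0.0228, 0.1247]), 0.75)]
 plate 6499 ((526.7931518554688, -2.43487548828125), (60.202205657958984, 116.64412689208984), 2.6155850887298584)
 slot 991 ((526.3081665039062, -2.803966522216797), (14.709358215332031, 70.65558624267578), 2.946446418762207)
 slot 846 ((526.3169555664062, -2.8036842346191406), (14.694150924682617, 70.68718719482422), 3.1160364151000977)
 slot 781 ((526.3180541992188, -2.8234634399414062), (14.694150924682617, 70.64756774902344), 3.1160364151000977)
```

View pics/w4.png

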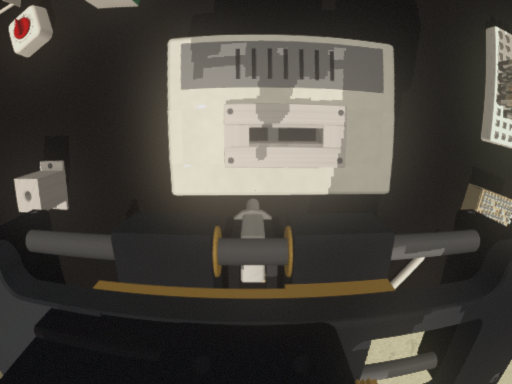

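```bash
python3 - <<'E'
from h import *
W=np.load("w4.npy"); c=np.array([.5263,-.0028]);a=np.radians(2.7)
d=W[...,:2]-c; sx=d[...,0]*np.cos(a)+d[...,1]*np.sin(a); sy=-d[...,0]*np.sin(a)+d[...,1]*np.cos(a)
for y in np.arange(-.036,.037,.003):
    m=(abs(sx)<.005)&(abs(sy-y)<.0015); print("%.3f"%y,m.sum(),np.nanpercentile(W[...,2][m],[5,50,95]) if m.sum() else "")
p=np.array([.4738,.0267]);m=(np.hypot(W[...,0]-p[0],W[...,1]-p[1])<.02)&(W[...,2]<.18)&(W[...,2]>.115)
for z in np.arange(.12,.18,.01):
    q=W[m&(abs(W[...,2]-z)<.005)]; 
    if len(q): print("pin",z,len(q),q[:,:2].min(0),q[:,:2].max(0),np.median(q,0))
E
```

```text
-0.036 102 [0.0452 0.07   0.0818]
-0.033 30 [0.0444 0.0456 0.079 ]
-0.030 26 [0.0444 0.0453 0.0463]
-0.027 27 [0.0444 0.0454 0.0464]
-0.024 26 [0.044  0.0449 0.0459]
-0.021 22 [0.0447 0.0456 0.0462]
-0.018 25 [0.044  0.045  0.0461]
-0.015 26 [0.0443 0.0455 0.0465]
-0.012 27 [0.0441 0.0452 0.0466]
-0.009 27 [0.0442 0.0453 0.0465]
-0.006 24 [0.0443 0.0453 0.0463]
-0.003 21 [0.0441 0.045  0.046 ]
0.000 27 [0.0443 0.0453 0.0466]
0.003 45 [0.0221 0.0421 0.046 ]
0.006 20 [0.0213 0.0229 0.0238]
0.009 25 [0.0219 0.0226 0.0239]
0.012 26 [0.0218 0.0229 0.024 ]
0.015 13 [0.0215 0.0237 0.0452]
0.018 23 [0.0445 0.0454 0.0461]
0.021 27 [0.0443 0.0451 0.0462]
0.024 27 [0.0442 0.045  0.0468]
0.027 27 [0.0443 0.0453 0.0462]
0.030 27 [0.0446 0.0454 0.0468]
0.033 27 [0.0445 0.0452 0.0463]
0.036 32 [0.0452 0.0805 0.0823]
pin 0.13 30 [0.4749 0.0229] [0.478  0.0316] [0.4772 0.0277 0.1317]
pin 0.14 48 [0.4731 0.0222] [0.4782 0.0321] [0.4772 0.027  0.1407]
pin 0.15000000000000002 28 [0.4753 0.0232] [0.4785 0.0314] [0.4776 0.027  0.1489]
```

The slot is at about (285,135), and its centre fits (0.5263, -0.0028) with 2.7° yaw. The depth shows a recess around slot y +4 to +15 mm, and feeling will confirm it. I approach above y ≈ +22 mm.

>>> {"method": "arm_command", "body": {
  "steps": [0.35,0.07,0,-0.09,0,0.34,0.07,0,0,0,0.34,0.06,0,0,0,0,0,0.3,0,0,0,0,0.28,0,0,0,0,0,0,0,0,0,0,0,0]
}}

```text
time_s: 12.65
eef_pos: [0.5256, 0.0223, 0.1655]
tool_rot: [1.0, 0.026, -0.0, 0.0]
force: [0.3, -0.4, -1.1]
opening: 0.135
grasp_force: 40.0
```

```bash
python3 - <<'E'
from h import *
im,W,s,T=wcloud(); p=np.array(s["eef_pos"]);print(p,s["tool_rot"],s["force"])
m=(np.hypot(W[...,0]-p[0],W[...,1]-p[1])<.02)&(W[...,2]<.148)&(W[...,2]>.088)
for z in np.arange(.09,.15,.01):
    q=W[m&(abs(W[...,2]-z)<.005)]
    if len(q): print("pin",z,len(q),q[:,:2].min(0),q[:,:2].max(0),np.median(q,0))
m=(abs(W[...,0]-.526)<.015)&(abs(W[...,1]+.004)<.045)&(W[...,2]<.07)&(W[...,2]>.01); print(" slot",m.sum(),rect(W,m) if m.sum()>4 else "")
c=np.array([.5263,-.0028]);a=np.radians(2.7);d=p[:2]-c
print("tcp in slot",d[0]*np.cos(a)+d[1]*np.sin(a),-d[0]*np.sin(a)+d[1]*np.cos(a))
E
```

```text
[0.5256 0.0223 0.1655] [ 0.9997  0.0262 -0.0001  0.    ] [ 0.3108 -0.4034 -1.0511]
pin 0.09999999999999999 23 [0.5262 0.0186] [0.5299 0.0273] [0.529  0.0227 0.1015]
pin 0.10999999999999999 45 [0.5251 0.0178] [0.5301 0.0272] [0.5292 0.0234 0.1097]
pin 0.11999999999999998 37 [0.5273 0.0188] [0.5302 0.027 ] [0.5293 0.0227 0.1197]
 slot 1047 ((524.0939331054688, -2.8764495849609375), (14.26446533203125, 70.4132308959961), 2.655578136444092)
tcp in slot 0.0005026540023579265 0.025082109678525543
```

>>> {"method": "arm_command", "body": {
  "steps": [-0.02,0,0.1,0,0,0,0,0.1,0,0,0,0,0.1,0,0,0,0,0.1,0,0,0,0,0.08,0,0,0,0,0,0,0]
}}

```text
time_s: 13.45
eef_pos: [0.5247, 0.0222, 0.1411]
tool_rot: [1.0, 0.026, -0.0, 0.0]
force: [0.6, 0.5, -2.2]
opening: 0.136
grasp_force: 40.0
```

>>> {"method": "arm_command", "body": {
  "steps": [0,0,0.1,0,0,0,0,0.1,0,0,0,0,0.1,0,0,0,0,0.1,0,0,0,0,0.04,0,0,0,0,0,0,0]
}}

```text
time_s: 14.2
eef_pos: [0.5249, 0.0222, 0.1194]
tool_rot: [1.0, 0.026, -0.0, 0.0]
force: [-0.7, 0.6, -1.1]
opening: 0.133
grasp_force: 40.0
```

>>> {"method": "arm_command", "body": {
  "steps": [0,0,0.02,0,0,0,0,0.02,0,0,0,0,0.02,0,0,0,0,0,0,0]
}}

```text
time_s: 14.7
eef_pos: [0.5249, 0.0222, 0.1165]
tool_rot: [1.0, 0.026, -0.0, 0.0]
force: [0.9, -0.3, -0.7]
opening: 0.132
grasp_force: 40.0
```

>>> {"method": "arm_command", "body": {
  "steps": [0,0,0.02,0,0,0,0,0.02,0,0,0,0,0.02,0,0,0,0,0,0,0]
}}

```text
time_s: 15.2
eef_pos: [0.5251, 0.0222, 0.114]
tool_rot: [1.0, 0.026, 0.0, 0.0]
force: [-0.5, 1.0, 4.2]
opening: 0.131
grasp_force: 40.0
```

Contact at TCP z 0.114 with about 5 N, so the floor is where expected. I sweep along the slot.

>>> {"method": "arm_command", "body": {
  "steps": [0,0.03,0,0,0,0,0.03,0,0,0,0,0.03,0,0,0,0,0.03,0,0,0,0,0.03,0,0,0,0,0.03,0,0,0]
}}

```text
time_s: 15.95
eef_pos: [0.5263, 0.0139, 0.114]
tool_rot: [1.0, 0.026, 0.001, -0.0]
force: [0.0, 3.4, 4.7]
opening: 0.135
grasp_force: 40.0
```

>>> {"method": "arm_command", "body": {
  "steps": [0,0.03,0,0,0,0,0.03,0,0,0,0,0,0,0,0]
}}

```text
time_s: 16.32
eef_pos: [0.5245, 0.0086, 0.1126]
tool_rot: [1.0, 0.026, -0.001, 0.001]
force: [0.0, 0.2, -1.4]
opening: 0.135
grasp_force: 40.0
```

>>> {"method": "arm_command", "body": {
  "steps": [0,0.03,0,0,0,0,0,0,0,0]
}}

```text
time_s: 16.58
eef_pos: [0.525, 0.0079, 0.113]
tool_rot: [1.0, 0.026, -0.001, 0.0]
force: [0.3, -0.7, -0.3]
opening: 0.138
grasp_force: 40.0
```

>>> {"method": "arm_command", "body": {
  "steps": [0,0.03,0,0,0,0,0,0,0,0]
}}

```text
time_s: 16.82
eef_pos: [0.5256, 0.0069, 0.1135]
tool_rot: [1.0, 0.026, -0.0, 0.0]
force: [-0.0, 0.6, -1.9]
opening: 0.137
grasp_force: 40.0
```

Contact vanished at y ≈ 0.009, so the tip is over the hole. I press down gently.

>>> {"method": "arm_command", "body": {
  "steps": [0,0,0.04,0,0,0,0,0.04,0,0,0,0,0.04,0,0,0,0,0,0,0]
}}

```text
time_s: 17.32
eef_pos: [0.5255, 0.0072, 0.1073]
tool_rot: [1.0, 0.026, -0.0, 0.0]
force: [-0.6, 0.6, -0.7]
opening: 0.134
grasp_force: 40.0
```

>>> {"method": "arm_command", "body": {
  "steps": [0,0,0.06,0,0,0,0,0.06,0,0,0,0,0.06,0,0,0,0,0.06,0,0,0,0,0,0,0]
}}

```text
time_s: 17.95
eef_pos: [0.5255, 0.0072, 0.0953]
tool_rot: [1.0, 0.026, -0.0, 0.0]
force: [0.2, 0.4, -0.9]
opening: 0.135
grasp_force: 40.0
```

>>> {"method": "arm_command", "body": {
  "steps": [0,0,0.03,0,0,0,0,0.03,0,0,0,0,0,0,0]
}}

```text
time_s: 18.32
eef_pos: [0.5256, 0.0072, 0.0924]
tool_rot: [1.0, 0.026, -0.0, 0.0]
force: [0.1, -0.4, -0.6]
opening: 0.137
grasp_force: 40.0
```

>>> {"method": "arm_command", "body": {
  "steps": [0,0,0.02,0,0,0,0,0.02,0,0,0,0,0,0,0]
}}

```text
time_s: 18.7
eef_pos: [0.5257, 0.0072, 0.0905]
tool_rot: [1.0, 0.026, -0.0, 0.0]
force: [0.3, 0.3, -1.5]
opening: 0.134
grasp_force: 40.0
```

>>> {"method": "arm_command", "body": {
  "steps": [0,0,0.02,0,0,0,0,0,0,0]
}}

```text
time_s: 18.95
eef_pos: [0.5258, 0.0072, 0.0901]
tool_rot: [1.0, 0.026, 0.0, 0.0]
force: [-0.7, 0.7, 4.7]
opening: 0.134
grasp_force: 40.0
```

The collar made contact exactly 24 mm below the floor contact, so the pin is home. I ease off and release.

>>> {"method": "arm_command", "body": {
  "steps": [0,0,0,0,0,0,0,-0.01,0,0,0,0,0,0,20,0,0,0,0,30,0,0,0,0,45,0,0,0,0,60,0,0,0,0,60,0,0,0,0,60,0,0,0,0,60]
}}

```text
time_s: 20.08
eef_pos: [0.5257, 0.0072, 0.0901]
tool_rot: [1.0, 0.026, 0.0, 0.0]
force: [0.1, 0.1, 0.7]
opening: 0.687
grasp_force: 0.0
```

>>> {"method": "arm_command", "body": {
  "steps": [0,0,-0.2,0,60,0,0,-0.5,0,60,0,0,-0.6,0,60,0,0,-0.6,0,60,-0.5,0,-0.2,0,60,-0.5,0,0,0,60,0,0,0,0,60]
}}

```text
time_s: 20.95
eef_pos: [0.4747, 0.0044, 0.1959]
tool_rot: [1.0, 0.026, 0.0, 0.0]
force: [-0.2, 0.4, -0.4]
opening: 0.694
grasp_force: 0.0
```

```bash
python3 - <<'E'
from h import *
im,W,s,T=wcloud(); p=np.array(s["eef_pos"]);print(s["time_s"],p,s["force"],s["opening"],s["grasp_force"])
print([(n,np.array(k["xyz"]),k["conf"]) for n in ["lock_pin","pin_grip"] for k in mark_of("wrist",n)[:1]])
near=np.hypot(W[...,0]-.5255,W[...,1]-.007)<.03
for lo,hi in [(.083,.092),(.11,.13)]:
    m=near&(W[...,2]>lo)&(W[...,2]<hi); print(lo,m.sum(),np.median(W[m],0),rect(W,m) if m.sum()>5 else "")
cv2.imwrite("pics/w5.png",im)
E
```

```text
20.95 [0.4747 0.0044 0.1959] [-0.2423  0.3754 -0.4179] 0.693536811744616 0.0
[('lock_pin', array([0.5267, 0.0046, 0.0196]), 0.61), ('pin_grip', array([0.5274, 0.0078, 0.1081]), 0.76)]
0.083 369 [0.5266 0.0061 0.0862] ((523.6015014648438, 5.982452392578125), (43.031455993652344, 43.59624099731445), 16.0841121673584)
0.11 487 [0.5255 0.0079 0.1221] ((525.5431518554688, 7.615898132324219), (25.67715072631836, 12.09720516204834), 2.821110963821411)
```

View pics/w5.png

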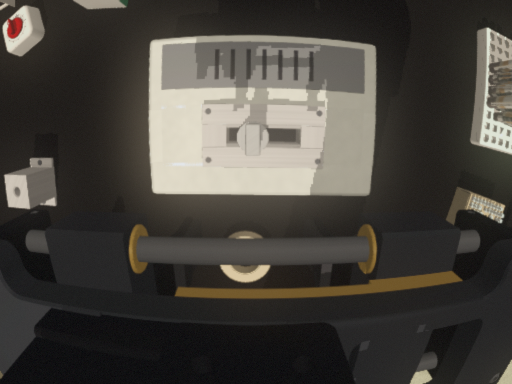

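The pin stands upright with its collar flat on the plate at (252,138). The collar top is at about 0.086 and the tab top at 0.122, and the other things are undisturbed.

```bash
python3 -c "
from h import *
print(order.finish_job())"
```

```text
the job is handed in; nothing more can be done
None
```

The lock pin is fully home in the carriage's lock hole with its collar on the plate, it has been released, and the job was handed in at about 21 s; the hand-in call returned no verdict.

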